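# Swing the stock tray home and wedge it snug

## Robot

A 6-joint arm with a two-finger parallel gripper is mounted at the origin on the work surface. World frame = base frame: x ahead of the robot, y to its left, z up, the work surface at z = 0. Lengths are in m, angles in degrees, forces in N, time in s.
With the tool pointing down it reaches from about 0.375 to 0.9 m from the base axis. Payload 3.1 kg.
Tool frame: the origin (TCP) lies between the finger pads; the fingertips stand 11 mm ahead of it and the grasp point (between the pads) lies 8 mm behind it; z points along the fingers, y is the line along which they close (so a half turn about z gives the same grasp; the last joint's range is limited). The gripper opens to 87 mm and grips with 3 to 60 N. Pads are 19 mm wide; open, the fingers measure 117 mm over their backs; the gripper's body (75 mm by 190 mm) begins 51 mm behind the grasp point.
Start: joints at [53.256, 30.224, 82.088, -0, 67.689, -10.227], TCP at [0.279, 0.559, 0.234] pointing down, gripper open.
Joint ranges: [-176.69, 176.69], [-43.24, 126.21], [12.49, 139.97], [-82, 262], [0, 151.66], [-163.58, 163.58]. Speed limits (degrees/s): [159.86, 159.86, 180, 180, 180, 180].

## Interface

Orientations are given as a 3x3 rotation matrix whose columns are the frame's x, y, z axes.
In Python, from rig import bot gives the robot as it stands.
- The arm moves only by the tool apply_moves, never from a script. Its argument "steps" is a list that holds one entry, the list of rows, each a list of 7 numbers: the shift along the tool's x, y, z in cm, then the turn, a rotation vector about the tool's x, y, z in degrees, then the gripper command: -1 is shut, 1 is fully open, values between are in proportion. In form: [[[dx, dy, dz, rx, ry, rz, jaw], ...]]. A call has 1 to 20 rows; each row is the pose to reach, as a shift and turn from the pose commanded when the call began, along the tool's axes at that moment; what a row does not reach only later rows make up. A row lasts 1/8 s, in which the tool goes at most 62.5 mm and 10.7 degrees, less where a joint would pass 70% of its speed; a pose out of reach is approached as far as the arm can. A call with a gripper value outside its range is refused whole. The fingers move at their own pace and stop on an object; the grip force is fixed at half the most. Time passes only in rows, so rows that repeat a pose let the fingers close. It gives the time, the measured TCP pose, the force, the opening and the grip force at its end, in the units of the state.
- bot.read_state(): the state, without advancing time (a new reading comes with each control period).
- bot.capture(name): name is "side" or "top"; returns the picture (384x512x3 uint8, blue, green, red); there is no depth.
- bot.camera_model(name): a dict with "intrinsics" (3x3 intrinsics, pixels), "R" (3x3) and "t" (3): a world point X has camera coordinates R X + t. Camera axes: x right, y down, z forward; pixel columns grow to the right and rows downward; lengths in m; the calibration is good to about 2 mm. A picture is of the moment at which its call begins. camera_model takes no time and is no camera call.
- bot.hand_in(): hands the job in; it is judged then, once.
The state is a dict: "time_s": time; "joint_positions": joint angles; "qvel": joint speeds; "tau": joint torques, N m; "position": TCP position; "tcp_rot": TCP orientation; "force": force on the tool from outside, world axes, zero at the start; "moment": the same for the moment, N m; "opening": opening from 0.0 (shut) to 1.0 (fully open); "grasp_force": force on a finger pad.
Only numpy, scipy, OpenCV 4.12 (cv2) and the standard library are available. Lean on these libraries where they do the work, as an engineer would, in place of code of your own. Each camera call takes 0.05 s, during which the arm holds its last target. There are 200 camera calls.

## Task

Swing the long black stock tray back in about its pin by pushing near its free end until it presses firmly on the rubber buffer, then slide the yellow wedge keeper in against the tray so that it stays snugly pressed against the buffer when you let go. Push gently, never driving the buffer to the bottom of its travel; keep the goods upright in the tray and leave the other things on the bench alone.

Things in the scene. Friction and masses are not known exactly. Their poses are not given: they have to be found in the camera images.
- bay: green board fixed to the bench, 330 x 495 x 12 mm thick, carrying pivot pin, buffer and wedge keeper. Origin on the bench surface; x points from the tray's front side towards the buffer, y from the keeper end towards the pin. Its top is 12 mm above the bench and spans x -220..+110, y -290..+205 mm
- pin (a point): pivot pin of the bay at board level, at bay x 0, y +150 mm; 13 mm thick, with a 32 mm steel cap; the tray swings about it
- tray: black plastic stock tray, loose, 110 wide (x), 260 long (y), 45 high, walls 5 mm, about 0.6 kg with goods; slides flat on the board, drag 1 to 3 N at the free end. Origin: underside, axis of its heel hole, which has up to 2 mm play on the pin. Reaches from y -35 to y -295 mm (free end); front face x -55, back x +55 mm. Home: axes about parallel to the bay's; at the start the free end is swung out to bay -x
- tray_push (a point): point on the outside of the tray's front wall near the free end, at tray x -55, y -245, z 28 mm; a good place to push, towards the tray's +x
- tray_bead (a point): round upright grey bead, 6 mm radius, at the tray's front free corner (point on its axis: tray x -51, y -291, z 22 mm); the wedge bears on it
- buffer: dark steel bracket fixed on the board, axes as the bay's, with a sprung plunger with domed rubber head pointing to bay -x, 28 mm above the board. Origin at board level at bay x +85, y -110, 17 mm in front of the bracket mm. The dome's tip stands 16 to 40 mm to the -x side of the origin: its screw is set differently every time and is not measured, so the contact must be felt
- dome_axis (a point): point on the plunger's axis, 28 mm above the buffer's origin. The plunger yields 1 mm per 4 N and bottoms after 5 mm: keep the tray's force on it under 18 N; press the tray on it with 4 to 12 N; snugly held by the keeper means 2.5 to 12 N left on it
- keeper (a joint): travel in m of the yellow wedge keeper on its rail along bay +y (0 = drawn back, 0.115 = rail's end). Rail drag about 3 N; it stays where left. Its face, slanted 30 degrees to the travel, enters on the -x side of the tray's free end and presses it towards the buffer. It meets a tray that is home somewhere between 0.035 and 0.1; pushing on with 9 to 13 N in all makes it snug
- keeper_tab (a point): centre of the outer (-y) face of the keeper's upright yellow push tab, 62 mm above the bench; the tab is 40 mm wide along the bay's x, 10 mm thick along y, from 20 to 80 mm above the bench. Moves with the keeper
- stock1: blue goods box 66 x 55 x 52 mm, loose in compartment 1 of the tray counted from the pin (top 69 mm above the bench); origin centre of its underside
- stock2: grey goods box 66 x 55 x 52 mm, loose in compartment 2 of the tray counted from the pin (top 69 mm above the bench); origin centre of its underside
- stock3: blue goods box 66 x 55 x 52 mm, loose in compartment 3 of the tray counted from the pin (top 69 mm above the bench); origin centre of its underside
- carton1: brown carton 140 x 120 x 90 mm, bystander; origin centre of its underside
- carton2: brown carton 120 x 140 x 75 mm, bystander; origin centre of its underside
- tape_roll: roll of brown packing tape lying flat, 100 mm across, 48 mm high, bystander; origin centre of its underside
- scanner: grey and black hand scanner, about 135 x 55 x 40 mm, bystander; origin on its underside, 50 mm from its grey end
Mind the look-alikes: they are no part of the job. What is shaped like the stock2 but brown is not meant. What is shaped like the stock3 but turquoise is not meant.

How it is judged:
By the outcome, as a careful person would: the job done as asked, in the order asked, and still so for the second after the job is handed in, with the robot touching nothing.
It also fails if it takes over 64 s, if anything falls off the work surface, if the arm or the gripper's body presses on something with over 40 N, if the wrist force passes 120 N, or if a joint passes its speed limit or range.

## Working session

There is one attempt and no reset: what is moved stays moved. The work goes in short steps, Python scripts to look and compute and a tool call to move; the robot and the scene stay as the last step left them, time stands still between calls to the robot, and variables do not carry over. Pictures are saved under pics/ and viewed, at most 10 in all, crops included, and the job is handed in when it is done.

Besides the shell and the picture viewer there is one more tool, called after "Call:" by a JSON object that holds its "fn" and its "kwargs", one argument or row to a line. apply_moves: Moves the arm, as the interface text tells. Its arguments: {"type":"object","properties":{"steps":{"type":"array","items":{"type":"array","items":{"type":"array","items":{"type":"number"}}}}},"required":["steps"]}

```bash
mkdir -p pics; ls
python3 - <<'E'
from rig import bot
import cv2
for n in("top","side"):
    cv2.imwrite(f"pics/{n}0.png",bot.capture(n)); m=bot.camera_model(n); print(n,m)
s=bot.read_state(); print(s)
E
```

```text
pics
top {'intrinsics': array([[397.03214706,   0.        , 250.83991711],
       [  0.        , 397.03214706, 189.82166702],
       [  0.        ,   0.        ,   1.        ]]), 'R': array([[ 0.09830793, -0.99514837,  0.00390691],
       [-0.97514825, -0.09711397, -0.19913503],
       [ 0.19854831,  0.01576674, -0.97996427]]), 't': array([-0.06524095,  0.58825449,  1.41622332])}
side {'intrinsics': array([[456.76128043,   0.        , 253.10412461],
       [  0.        , 456.76128043, 187.39372537],
       [  0.        ,   0.        ,   1.        ]]), 'R': array([[ 0.99438148, -0.10583348,  0.00217926],
       [-0.05139977, -0.50073026, -0.86407596],
       [ 0.09253939,  0.85910912, -0.50335672]]), 't': array([-0.59758421,  0.07524616,  1.59866901])}
{'time_s': 0.1, 'joint_positions': array([ 5.32565676e+01,  3.02730214e+01,  8.21459451e+01,  1.01685296e-03,
        6.76894020e+01, -1.02266825e+01]), 'qvel': array([ 0.0380759 , -0.11068221, -0.1582898 ,  0.03349434,  0.02369226,
        0.04063193]), 'tau': array([ 2.59441840e-04, -4.40982842e+01, -1.77152646e+01,  6.36080280e-02,
        5.33495634e-02, -3.53501889e-05]), 'position': array([0.27863132, 0.55877641, 0.2326933 ]), 'tcp_rot': array([[-8.94800666e-01,  4.46464398e-01, -1.14464580e-03],
       [ 4.46465727e-01,  8.94799468e-01, -1.50578760e-03],
       [ 3.51947898e-04, -1.85842486e-03, -9.99998211e-01]]), 'force': array([ 0.0913498 , -0.04948683, -0.69835746]), 'moment': array([ 0.05874238, -0.01970601, -0.04286918]), 'grasp_force': 0.0, 'opening': 1.0002220696144521}
```

View pics/top0.png

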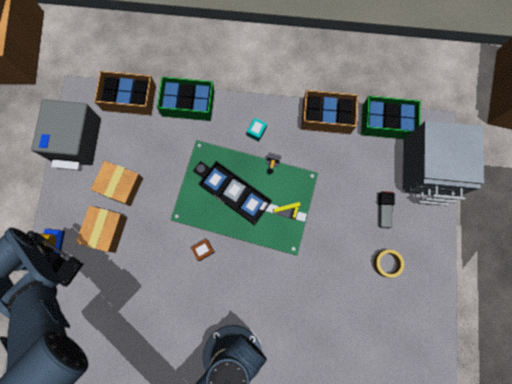

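View pics/side0.png

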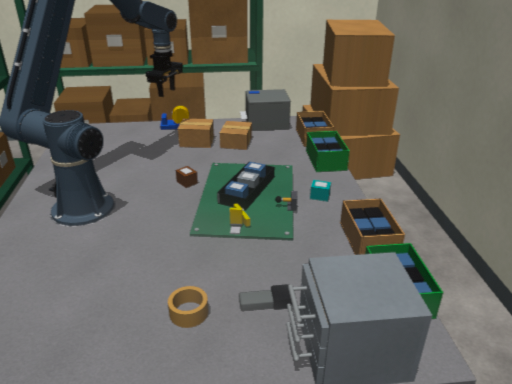

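```bash
cat > h.py <<'E'
import numpy as np, cv2
from rig import bot
from scipy.optimize import least_squares
def proj(n,X):
    m=bot.camera_model(n); c=np.atleast_2d(X)@m["R"].T+m["t"]; p=c@m["intrinsics"].T
    return p[:,:2]/p[:,2:]
def ray(n,uv,z):
    m=bot.camera_model(n); d=m["R"].T@np.linalg.solve(m["intrinsics"],[uv[0],uv[1],1.]); o=-m["R"].T@m["t"]
    return o+d*(z-o[2])/d[2]
def world(p,X):  # bay pose p=(x,y,ang)
    c,s=np.cos(p[2]),np.sin(p[2]); X=np.atleast_2d(X)
    return np.c_[p[0]+c*X[:,0]-s*X[:,1],p[1]+s*X[:,0]+c*X[:,1],X[:,2]]
E
python3 - <<'E'
from h import *
L=[]
for n in("top","side"):
    im=cv2.imread(f"pics/{n}0.png"); hsv=cv2.cvtColor(im,cv2.COLOR_BGR2HSV)
    m=cv2.inRange(hsv,(60,90,30),(90,255,255))
    k,lab,st,ce=cv2.connectedComponentsWithStats(m)
    ok=[i for i in range(1,k) if st[i,4]>1500]; i=max(ok,key=lambda i:st[i,4])
    c=max(cv2.findContours((lab==i).astype('u1'),0,1)[0],key=len)
    h=cv2.convexHull(c)
    q=cv2.approxPolyN(h,4,ensure_convex=True).reshape(-1,2).astype(float)
    w=np.array([ray(n,u,.012) for u in q]); print(n,q.tolist(),w.round(4).tolist(),[np.linalg.norm(w[i]-w[i-1]).round(4) for i in range(4)])
    L.append((n,w))
C=np.array([[-220,-290,12],[110,-290,12],[110,205,12],[-220,205,12]])/1e3
def res(p):
    W=world(p,C); r=[]
    for n,w in L:
        for a in W: r+=list((a-w[np.argmin(np.linalg.norm(w-a,axis=1))])[:2])
    return r
w=L[0][1]
for a in (-.2,.2):
    s=least_squares(res,[w[:,0].mean()+.055,w[:,1].mean()+.04,a]); print(s.x,s.cost,np.round(s.fun,4))
E
```

```text
top [[317.0, 173.0], [297.0, 255.0], [171.0, 219.0], [196.0, 140.0]] [[0.693, -0.2546, 0.012], [0.3725, -0.2011, 0.012], [0.4596, 0.283, 0.012], [0.7792, 0.2284, 0.012]] [np.float64(0.4906), np.float64(0.3249), np.float64(0.4919), np.float64(0.3242)]
side [[291.0, 165.0], [293.0, 238.0], [232.0, 235.0], [269.0, 165.0]] [[0.7812, 0.2319, 0.012], [0.6993, -0.2596, 0.012], [0.5098, -0.224, 0.012], [0.6918, 0.241, 0.012]] [np.float64(0.0898), np.float64(0.4983), np.float64(0.1928), np.float64(0.4994)]
[ 0.68591442  0.03576889 -0.20940771] 0.02911082339507346 [ 0.038  -0.0011  0.0403 -0.0162  0.057  -0.0149  0.0538 -0.001  -0.0994
  0.0219  0.0339 -0.0112  0.055  -0.0185 -0.1785  0.041 ]
[ 0.68591443  0.03576888 -0.20940782] 0.029110823395027737 [ 0.038  -0.0011  0.0403 -0.0162  0.057  -0.0149  0.0538 -0.001  -0.0994
  0.0219  0.0339 -0.0112  0.055  -0.0185 -0.1785  0.041 ]
```

Run:
```python
import cv2,numpy as np
a=cv2.imread("pics/top0.png")[130:265,165:325]; b=cv2.imread("pics/side0.png")[150:245,185:305]
a=cv2.resize(a,None,fx=5,fy=5,interpolation=2); cv2.imwrite("pics/zt.png",a[:600,:800])
b=cv2.resize(b,None,fx=6,fy=6,interpolation=2); cv2.imwrite("pics/zs.png",b)
```

```text
(no output)
```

View pics/zt.png

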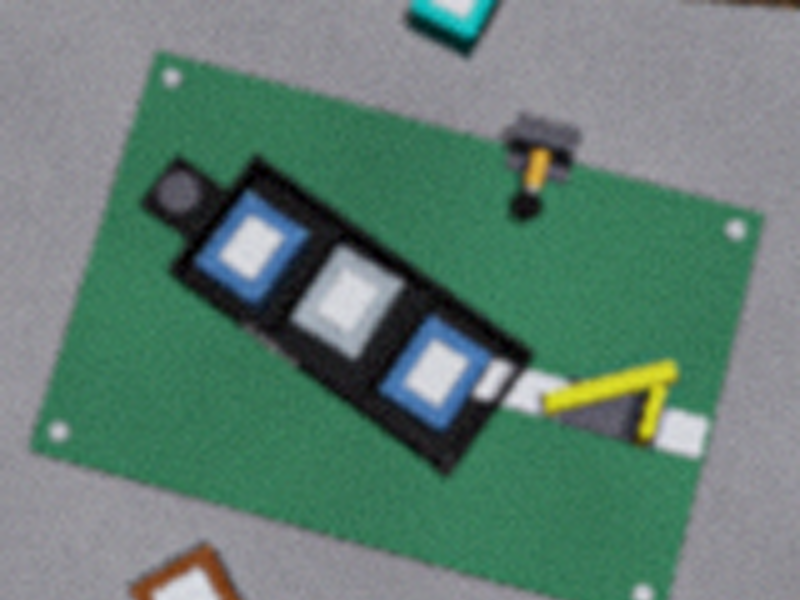

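View pics/zs.png

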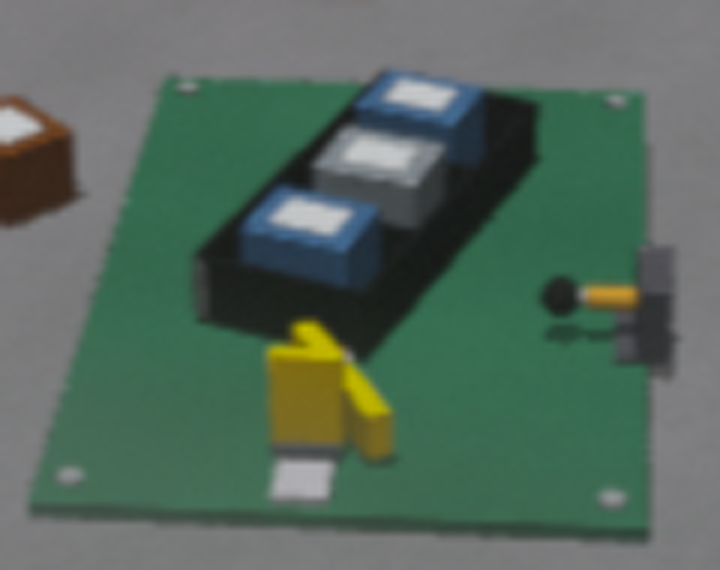

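Run:
```python
from h import *
C=np.array([[-220,-290,12],[110,-290,12],[110,205,12],[-220,205,12]])/1e3
T=np.array([[297.5,254.5],[317,173],[196.5,140.3],[171.5,219]]); S=np.array([[190,234.3],[293.2,237.5],[292.5,165.3],[212.5,162.8]])
f=lambda p:np.r_[(proj("top",world(p,C))-T).ravel(),(proj("side",world(p,C))-S).ravel()]
s=least_squares(f,[.68,.04,-.17],loss="soft_l1"); p=s.x; print(p,np.degrees(p[2]),f(p).round(1))
pin=world(p,[0,.15,0])[0]
Q=np.array([[271,201],[254.6,225],[200,183.6],[216.6,161.6]])
K=np.array([[55,-295,45],[-55,-295,45],[-55,-35,45],[55,-35,45]])/1e3+[0,0,.012]
g=lambda t:(proj("top",world([pin[0]+t[1],pin[1]+t[2],t[0]],K))-Q).ravel()
t=least_squares(g,[p[2]-.35,0,0]).x; print("tray",np.degrees(t[0]),np.degrees(t[0]-p[2]),t[1:],g(t).round(1))
P=[pin[0]+t[1],pin[1]+t[2],t[0]]; print("pin",pin,"push",world(P,[-.055,-.245,.04]),"bead",world(P,[-.051,-.291,.034]))
r=lambda u,z:world([0,0,-p[2]],[ray("top",u,z)-[p[0],p[1],0]])[0].round(4)
z=lambda x,y:(x/5+165,y/5+130)
print("tab ends bay",r(z(680,367),.08),r(z(648,438),.08),"dome",r(z(525,207),.04),"wedge tip",r(z(545,405),.06))
np.savez("p.npz",p=p,t=P)
```

```text
[ 0.64129151  0.0446644  -0.17213968] -9.862877376951245 [ 0.2 -0.1  1.5 -1.6 -0.2 -1.6 -0.8 -0.1 -0.8 -0.5  0.   0.5 -0.4  0.1
 -0.9  0. ]
tray -30.949513090820634 -21.08663571386939 [-0.00566998 -0.00135428] [ 1.3  0.4  0.   0.2 -1.4  0.1  0.  -0.7]
pin [0.66698513 0.19244748 0.        ] push [[0.48814677 0.00926165 0.04      ]] bead [[ 0.46792026 -0.03224604  0.034     ]]
tab ends bay [-0.0436 -0.2497  0.08  ] [-0.1003 -0.24    0.08  ] dome [ 0.0523 -0.1093  0.04  ] wedge tip [-0.0938 -0.1625  0.06  ]
```

```bash
cat >> h.py <<'E'
def to(x,y,z,yaw,pos=None,cy=None):
    "tool shift cm & rz deg from commanded pose (pos, yaw cy of tool x; tool down) to target"
    s=bot.read_state(); R=s["tcp_rot"]
    if pos is None: pos=s["position"]
    if cy is None: cy=np.degrees(np.arctan2(R[1,0],R[0,0]))
    c=np.radians(cy); X=np.array([np.cos(c),np.sin(c)]); Y=np.array([np.sin(c),-np.cos(c)])
    d=np.array([x,y])-pos[:2]
    print("dx %.2f dy %.2f dz %.2f rz %.2f"%(100*d@X,100*d@Y,100*(pos[2]-z),-((yaw-cy+180)%360-180)))
E
python3 - <<'E'
from h import *
d=np.load("p.npz");p=d["p"];P=d["t"]
r=lambda u,z:world([0,0,-p[2]],[ray("side",u,z)-[p[0],p[1],0]])[0].round(4)
q=lambda x,y:(x/6+185,y/6+150)
print([r(q(*a),h) for a,h in (((268,349),.08),((344,349),.08),((268,447),.02),((340,447),.02))])
a=[-.055-.0095-.03,-.245,.04]
for g in(-.03-.0095,-.0125): 
  w=world(P,[-.055+g,-.245,.045])[0]; print(w); to(w[0],w[1],.15,149,[.279,.559,.234],153.5); to(w[0],w[1],.045,149,[.279,.559,.234],153.5)
print(world(P,[-.051,-.291,.034]), r)
E
```

```text
[array([-0.0949, -0.2366,  0.08  ]), array([-0.0546, -0.2338,  0.08  ]), array([-0.0958, -0.2415,  0.02  ]), array([-0.0569, -0.2388,  0.02  ])]
[0.45427075 0.02957581 0.045     ]
dx -39.31 dy -39.56 dz 8.40 rz 4.50
dx -39.31 dy -39.56 dz 18.90 rz 4.50
[0.47742651 0.01569018 0.045     ]
dx -42.00 dy -39.77 dz 8.40 rz 4.50
dx -42.00 dy -39.77 dz 18.90 rz 4.50
[[ 0.46792026 -0.03224604  0.034     ]] <function <lambda> at 0x7fb54172b2e0>
```

Call:
{"fn": "apply_moves", "kwargs": {
  "steps": [
    [[-39.3,-39.6,8.4,0,0,4.5,-1],[-39.3,-39.6,8.4,0,0,4.5,-1],[-39.3,-39.6,8.4,0,0,4.5,-1],[-39.3,-39.6,8.4,0,0,4.5,-1],[-39.3,-39.6,8.4,0,0,4.5,-1],[-39.3,-39.6,8.4,0,0,4.5,-1],[-39.3,-39.6,8.4,0,0,4.5,-1],[-39.3,-39.6,8.4,0,0,4.5,-1],[-39.3,-39.6,8.4,0,0,4.5,-1],[-39.3,-39.6,8.4,0,0,4.5,-1],[-39.3,-39.6,8.4,0,0,4.5,-1],[-39.3,-39.6,8.4,0,0,4.5,-1],[-39.3,-39.6,18.9,0,0,4.5,-1],[-39.3,-39.6,18.9,0,0,4.5,-1],[-39.3,-39.6,18.9,0,0,4.5,-1],[-39.3,-39.6,18.9,0,0,4.5,-1]]
  ]
}}

```text
time_s: 2.1
position: [0.4542, 0.0303, 0.0456]
tcp_rot: [[-0.858, 0.514, 0.001], [0.514, 0.858, -0.0], [-0.001, 0.0, -1.0]]
force: [-0.5, -0.4, -0.1]
opening: 0.005
grasp_force: 0.0
```

Run:
```python
from h import *
a=bot.capture("top");b=bot.capture("side"); cv2.imwrite("pics/t1.png",a);cv2.imwrite("pics/s1.png",b)
A=cv2.resize(a[130:265,165:325],None,fx=3,fy=3,interpolation=2);B=cv2.resize(b[130:245,185:305],None,fx=3.3,fy=3.3,interpolation=2)
h=max(A.shape[0],B.shape[0]);pad=lambda i:cv2.copyMakeBorder(i,0,h-i.shape[0],0,0,0)
cv2.imwrite("pics/c1.png",np.hstack([pad(A),pad(B)])[:,:800])
to(0,0,0,149)
```

```text
dx 37.49 dy -25.96 dz 4.63 rz 0.05
```

View pics/c1.png

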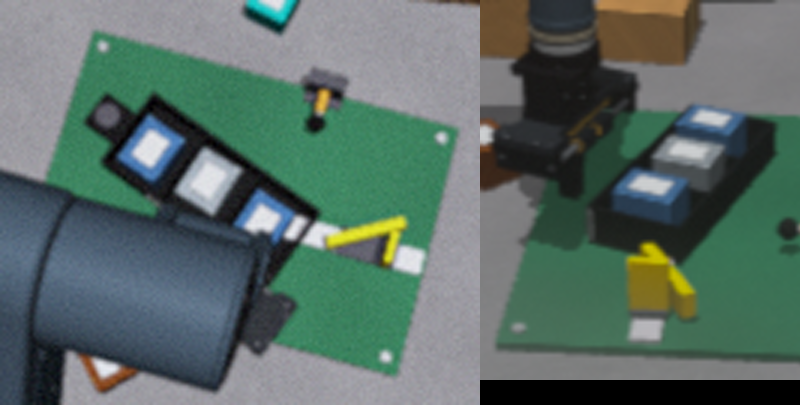

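Run:
```python
from h import *
P=np.load("p.npz")["t"]; s=bot.read_state(); c=np.radians(-31); X=np.array([np.cos(c),np.sin(c)]);Y=np.array([-X[1],X[0]])
d=s["position"][:2]-P[:2]; a0=np.array([d@X,d@Y]); print(a0, s["force"])
a=np.array([-.055-.0095,-.245])
for f in [0,1,2,3,4,6,8,10,12,14,15,16,17,18,19,20]:
    t=np.radians(f); r=[np.cos(t)*a[0]-np.sin(t)*a[1],np.sin(t)*a[0]+np.cos(t)*a[1]]-a0
    print(f,(-100*r[0]).round(2),(100*r[1]).round(2),-f)
```

```text
[-0.09374719 -0.2445169 ] [-0.24169699 -0.81855451  0.05155843]
0 -2.92 -0.05 0
1 -3.35 -0.16 -1
2 -3.78 -0.26 -2
3 -4.22 -0.35 -3
4 -4.65 -0.44 -4
6 -5.52 -0.59 -6
8 -6.4 -0.71 -8
10 -7.28 -0.8 -10
12 -8.16 -0.85 -12
14 -9.04 -0.88 -14
15 -9.49 -0.88 -15
16 -9.93 -0.88 -16
17 -10.37 -0.86 -17
18 -10.81 -0.84 -18
19 -11.25 -0.81 -19
20 -11.69 -0.78 -20
```

Call:
{"fn": "apply_moves", "kwargs": {
  "steps": [
    [[-1.0,0,0,0,0,0,-1],[-1.8,0,0,0,0,0,-1],[-2.3,0,0,0,0,0,-1],[-2.6,0,0,0,0,0,-1],[-2.9,0,0,0,0,0,-1],[-3.1,-0.1,0,0,0,-0.5,-1],[-3.35,-0.15,0,0,0,-1,-1],[-3.55,-0.2,0,0,0,-1.5,-1],[-3.8,-0.25,0,0,0,-2,-1],[-4.0,-0.3,0,0,0,-2.5,-1],[-4.2,-0.35,0,0,0,-3,-1],[-4.45,-0.4,0,0,0,-3.5,-1],[-4.65,-0.45,0,0,0,-4,-1]]
  ]
}}

```text
time_s: 3.82
position: [0.4915, 0.0015, 0.0445]
tcp_rot: [[-0.891, 0.454, 0.0], [0.454, 0.891, 0.0], [-0.0, 0.0, -1.0]]
force: [-0.2, 0.0, -0.5]
opening: 0.007
grasp_force: 0.4
```

Call:
{"fn": "apply_moves", "kwargs": {
  "steps": [
    [[-0.2,-0.05,0,0,0,-0.5,-1],[-0.45,-0.1,0,0,0,-1,-1],[-0.65,-0.15,0,0,0,-1.5,-1],[-0.85,-0.2,0,0,0,-2,-1],[-1.1,-0.25,0,0,0,-2.5,-1],[-1.3,-0.3,0,0,0,-3,-1],[-1.5,-0.35,0,0,0,-3.5,-1],[-1.75,-0.4,0,0,0,-4,-1]]
  ]
}}

```text
time_s: 4.82
position: [0.5052, -0.0099, 0.0446]
tcp_rot: [[-0.921, 0.39, -0.0], [0.39, 0.921, 0.0], [0.0, -0.0, -1.0]]
force: [-1.6, -0.4, -0.3]
opening: 0.003
grasp_force: 0.5
```

Run:
```python
from h import *
print(bot.read_state()["force"])
a=bot.capture("top");b=bot.capture("side"); cv2.imwrite("pics/t2.png",a);cv2.imwrite("pics/s2.png",b)
A=cv2.resize(a[130:265,165:325],None,fx=3,fy=3,interpolation=2);B=cv2.resize(b[130:245,185:305],None,fx=3.3,fy=3.3,interpolation=2)
h=max(A.shape[0],B.shape[0]);pad=lambda i:cv2.copyMakeBorder(i,0,h-i.shape[0],0,0,0)
cv2.imwrite("pics/c2.png",np.hstack([pad(A),pad(B)])[:,:800])
print(bot.read_state()["force"])
```

```text
[-1.5605486  -0.39630539 -0.29065258]
[-0.08126473  0.6687418   0.14168616]
```

View pics/c2.png

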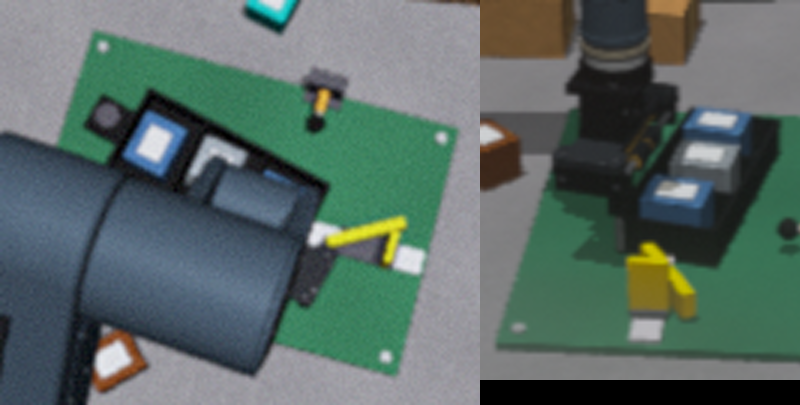

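Call:
{"fn": "apply_moves", "kwargs": {
  "steps": [
    [[-0.2,-0.05,0,0,0,-0.5,-1],[-0.45,-0.1,0,0,0,-1,-1],[-0.65,-0.15,0,0,0,-1.5,-1],[-0.85,-0.2,0,0,0,-2,-1],[-1.1,-0.25,0,0,0,-2.5,-1],[-1.3,-0.3,0,0,0,-3,-1],[-1.5,-0.35,0,0,0,-3.5,-1],[-1.75,-0.4,0,0,0,-4,-1],[-1.95,-0.45,0,0,0,-4.5,-1],[-2.15,-0.47,0,0,0,-5,-1],[-2.4,-0.5,0,0,0,-5.5,-1],[-2.6,-0.54,0,0,0,-6,-1]]
  ]
}}

```text
time_s: 6.42
position: [0.5272, -0.0251, 0.0445]
tcp_rot: [[-0.956, 0.292, 0.0], [0.292, 0.956, -0.0], [-0.0, 0.0, -1.0]]
force: [-2.2, 0.4, -0.0]
opening: 0.009
grasp_force: 0.6
```

Run:
```python
from h import *
a=bot.capture("top"); cv2.imwrite("pics/t3.png",a);b=bot.capture("side"); cv2.imwrite("pics/s3.png",b)
A=cv2.resize(a[130:230,185:325],None,fx=3.5,fy=3.5,interpolation=2);B=cv2.resize(b[150:230,220:305],None,fx=3.6,fy=3.6,interpolation=2)
h=max(A.shape[0],B.shape[0]);pad=lambda i:cv2.copyMakeBorder(i,0,h-i.shape[0],0,0,0)
cv2.imwrite("pics/c3.png",np.hstack([pad(A),pad(B)])[:,:800])
print(bot.read_state()["force"])
```

```text
[ 0.54002034  0.06653794 -0.74005393]
```

View pics/c3.png

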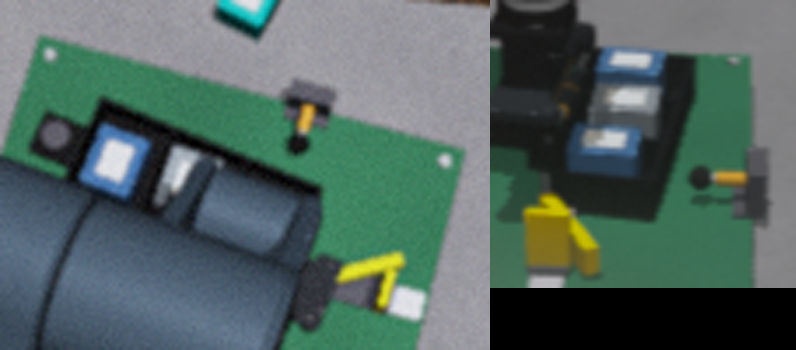

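Call:
{"fn": "apply_moves", "kwargs": {
  "steps": [
    [[-0.2,-0.05,0,0,0,-0.5,-1],[-0.45,-0.1,0,0,0,-1,-1],[-0.65,-0.15,0,0,0,-1.5,-1],[-0.85,-0.2,0,0,0,-2,-1],[-1.1,-0.25,0,0,0,-2.5,-1],[-1.3,-0.3,0,0,0,-3,-1]]
  ]
}}

```text
time_s: 7.28
position: [0.5387, -0.0318, 0.0445]
tcp_rot: [[-0.97, 0.242, 0.0], [0.242, 0.97, -0.0], [-0.0, -0.0, -1.0]]
force: [-0.6, -1.1, 0.9]
opening: 0.007
grasp_force: 0.6
```

Call:
{"fn": "apply_moves", "kwargs": {
  "steps": [
    [[-0.05,-0.01,0,0,0,-0.1,-1],[-0.1,-0.02,0,0,0,-0.2,-1],[-0.15,-0.03,0,0,0,-0.3,-1],[-0.2,-0.04,0,0,0,-0.4,-1],[-0.25,-0.05,0,0,0,-0.5,-1]]
  ]
}}

```text
time_s: 7.9
position: [0.5408, -0.0328, 0.0445]
tcp_rot: [[-0.972, 0.234, -0.0], [0.234, 0.972, -0.0], [0.0, -0.0, -1.0]]
force: [-2.0, -0.1, 0.4]
opening: 0.006
grasp_force: 0.6
```

Call:
{"fn": "apply_moves", "kwargs": {
  "steps": [
    [[-0.05,-0.01,0,0,0,-0.1,-1],[-0.1,-0.02,0,0,0,-0.2,-1],[-0.15,-0.03,0,0,0,-0.3,-1],[-0.2,-0.04,0,0,0,-0.4,-1]]
  ]
}}

```text
time_s: 8.4
position: [0.5427, -0.0336, 0.0445]
tcp_rot: [[-0.974, 0.227, -0.0], [0.227, 0.974, 0.0], [0.0, -0.0, -1.0]]
force: [-1.5, -1.1, 0.7]
opening: 0.003
grasp_force: 0.6
```

Call:
{"fn": "apply_moves", "kwargs": {
  "steps": [
    [[-0.05,-0.01,0,0,0,-0.1,-1],[-0.1,-0.02,0,0,0,-0.2,-1],[-0.15,-0.03,0,0,0,-0.3,-1],[-0.2,-0.04,0,0,0,-0.4,-1]]
  ]
}}

```text
time_s: 8.9
position: [0.5446, -0.0345, 0.0446]
tcp_rot: [[-0.975, 0.22, -0.0], [0.22, 0.975, -0.0], [0.0, -0.0, -1.0]]
force: [-0.5, -0.2, 0.3]
opening: 0.007
grasp_force: 0.6
```

Call:
{"fn": "apply_moves", "kwargs": {
  "steps": [
    [[-0.05,-0.01,0,0,0,-0.1,-1],[-0.1,-0.02,0,0,0,-0.2,-1],[-0.15,-0.03,0,0,0,-0.3,-1]]
  ]
}}

```text
time_s: 9.28
position: [0.546, -0.0351, 0.0445]
tcp_rot: [[-0.977, 0.215, -0.0], [0.215, 0.977, -0.0], [0.0, -0.0, -1.0]]
force: [-2.3, 0.3, 0.6]
opening: 0.007
grasp_force: 0.6
```

Call:
{"fn": "apply_moves", "kwargs": {
  "steps": [
    [[-0.05,-0.01,0,0,0,-0.1,-1],[-0.1,-0.02,0,0,0,-0.2,-1],[-0.15,-0.03,0,0,0,-0.3,-1]]
  ]
}}

```text
time_s: 9.65
position: [0.5474, -0.0357, 0.0446]
tcp_rot: [[-0.978, 0.21, 0.0], [0.21, 0.978, -0.0], [-0.0, -0.0, -1.0]]
force: [-1.0, 0.3, 0.8]
opening: 0.006
grasp_force: 0.7
```

Call:
{"fn": "apply_moves", "kwargs": {
  "steps": [
    [[-0.05,-0.01,0,0,0,-0.1,-1],[-0.1,-0.02,0,0,0,-0.2,-1],[-0.15,-0.03,0,0,0,-0.3,-1]]
  ]
}}

```text
time_s: 10.02
position: [0.5487, -0.0363, 0.0445]
tcp_rot: [[-0.979, 0.205, -0.0], [0.205, 0.979, -0.0], [0.0, -0.0, -1.0]]
force: [-0.8, 0.1, 0.0]
opening: 0.006
grasp_force: 0.6
```

Call:
{"fn": "apply_moves", "kwargs": {
  "steps": [
    [[-0.05,-0.01,0,0,0,-0.1,-1],[-0.1,-0.02,0,0,0,-0.2,-1],[-0.15,-0.03,0,0,0,-0.3,-1],[-0.2,-0.04,0,0,0,-0.4,-1]]
  ]
}}

```text
time_s: 10.52
position: [0.5502, -0.037, 0.0445]
tcp_rot: [[-0.98, 0.198, -0.001], [0.198, 0.98, 0.0], [0.001, 0.0, -1.0]]
force: [-2.3, 0.1, 1.3]
opening: 0.007
grasp_force: 1.1
```

Call:
{"fn": "apply_moves", "kwargs": {
  "steps": [
    [[-0.05,-0.01,0,0,0,-0.1,-1],[-0.1,-0.02,0,0,0,-0.2,-1],[-0.15,-0.03,0,0,0,-0.3,-1]]
  ]
}}

```text
time_s: 10.9
position: [0.5509, -0.0374, 0.0444]
tcp_rot: [[-0.981, 0.193, -0.003], [0.193, 0.981, 0.001], [0.003, 0.0, -1.0]]
force: [-4.4, 0.7, 3.1]
opening: 0.005
grasp_force: 2.5
```

Call:
{"fn": "apply_moves", "kwargs": {
  "steps": [
    [[-0.05,-0.01,0,0,0,0,-1],[-0.1,-0.02,0,0,0,0,-1],[-0.15,-0.02,0,0,0,0,-1]]
  ]
}}

```text
time_s: 11.28
position: [0.5513, -0.0376, 0.0443]
tcp_rot: [[-0.981, 0.193, -0.005], [0.193, 0.981, 0.001], [0.005, 0.0, -1.0]]
force: [-7.1, 0.8, 2.8]
opening: 0.006
grasp_force: 3.4
```

Call:
{"fn": "apply_moves", "kwargs": {
  "steps": [
    [[-0.05,-0.01,0,0,0,0,-1],[-0.1,-0.02,0,0,0,0,-1],[-0.1,-0.02,0,0,0,0,-1]]
  ]
}}

```text
time_s: 11.65
position: [0.5515, -0.0377, 0.0442]
tcp_rot: [[-0.981, 0.192, -0.006], [0.192, 0.981, 0.002], [0.006, 0.0, -1.0]]
force: [-6.1, 1.0, 3.5]
opening: 0.006
grasp_force: 3.7
```

Call:
{"fn": "apply_moves", "kwargs": {
  "steps": [
    [[-0.05,-0.01,0,0,0,0,-1],[-0.1,-0.02,0,0,0,0,-1],[-0.15,-0.03,0,0,0,0,-1]]
  ]
}}

```text
time_s: 12.02
position: [0.5518, -0.0379, 0.044]
tcp_rot: [[-0.981, 0.192, -0.009], [0.192, 0.981, 0.002], [0.009, 0.001, -1.0]]
force: [-8.5, 2.2, 5.3]
opening: 0.007
grasp_force: 4.6
```

Run:
```python
from h import *
F=[]
for i in range(4): bot.capture("top"); F.append(bot.read_state()["force"])
print(np.round(F,1),bot.read_state()["time_s"],bot.read_state()["position"])
```

```text
[[-8.1  1.2  4.9]
 [-9.4  0.5  4.4]
 [-8.   1.3  4.7]
 [-8.6  0.9  4.8]] 12.225 [ 0.55185947 -0.03793599  0.04406473]
```

Call:
{"fn": "apply_moves", "kwargs": {
  "steps": [
    [[-0.05,-0.01,0,0,0,0,-1],[-0.1,-0.02,0,0,0,0,-1],[-0.1,-0.02,0,0,0,0,-1],[-0.1,-0.02,0,0,0,0,-1],[-0.1,-0.02,0,0,0,0,-1]]
  ]
}}

```text
time_s: 12.85
position: [0.5521, -0.0381, 0.044]
tcp_rot: [[-0.981, 0.192, -0.01], [0.192, 0.981, 0.003], [0.01, 0.001, -1.0]]
force: [-10.2, 1.8, 4.1]
opening: 0.007
grasp_force: 4.9
```

Call:
{"fn": "apply_moves", "kwargs": {
  "steps": [
    [[0.15,0,0,0,0,0,-1],[0.3,0,0,0,0,0,-1],[0.5,0,0,0,0,0,-1],[0.8,0,0,0,0,0,-1],[1.3,0,0,0,0,0,-1],[2.2,0,0,0,0,0,-1],[3.5,0,0,0,0,0,-1],[4.5,0,0,0,0,0,-1],[4.5,0,-5,0,0,0,-1],[4.5,0,-10,0,0,0,-1],[4.5,0,-10,0,0,0,-1],[4.5,0,-10,0,0,0,-1]]
  ]
}}

```text
time_s: 14.35
position: [0.5118, -0.0307, 0.1443]
tcp_rot: [[-0.981, 0.193, -0.001], [0.193, 0.981, 0.0], [0.001, 0.0, -1.0]]
force: [1.0, 0.0, -0.6]
opening: 0.007
grasp_force: 0.0
```

Run:
```python
from h import *
p=np.load("p.npz")["p"]; print(bot.read_state()["force"],bot.read_state()["position"])
for z in(.145,.058):
    w=world(p,[-.0755,-.275,z])[0]; print(w); to(*w,170.14)
```

```text
[ 0.9705829  0.004684  -0.5606643] [ 0.51175858 -0.03070091  0.14428733]
[ 0.51980239 -0.21333879  0.145     ]
dx -4.31 dy -17.77 dz -0.07 rz -1.26
[ 0.51980239 -0.21333879  0.058     ]
dx -4.31 dy -17.77 dz 8.63 rz -1.26
```

Call:
{"fn": "apply_moves", "kwargs": {
  "steps": [
    [[-2,-6,0,0,0,-1.2,-1],[-4.3,-12,0,0,0,-1.2,-1],[-4.3,-17.8,0,0,0,-1.2,-1],[-4.3,-17.8,0,0,0,-1.2,-1],[-4.3,-17.8,4,0,0,-1.2,-1],[-4.3,-17.8,7,0,0,-1.2,-1],[-4.3,-17.8,8.6,0,0,-1.2,-1],[-4.3,-17.8,8.6,0,0,-1.2,-1]]
  ]
}}

```text
time_s: 15.35
position: [0.5194, -0.2123, 0.0569]
tcp_rot: [[-0.985, 0.171, -0.004], [0.171, 0.985, 0.003], [0.004, 0.002, -1.0]]
force: [-0.5, -0.0, 1.2]
opening: 0.004
grasp_force: 0.0
```

Run:
```python
from h import *
s=bot.read_state();p=np.load("p.npz")["p"];print(s["force"],world([0,0,-p[2]],[s["position"]-[p[0],p[1],0]]))
a=bot.capture("top"); cv2.imwrite("pics/t4.png",a);b=bot.capture("side"); cv2.imwrite("pics/s4.png",b)
A=cv2.resize(a[130:260,170:325],None,fx=2.8,fy=2.8,interpolation=2);B=cv2.resize(b[150:250,200:305],None,fx=3.4,fy=3.4,interpolation=2)
h=max(A.shape[0],B.shape[0]);pad=lambda i:cv2.copyMakeBorder(i,0,h-i.shape[0],0,0,0)
cv2.imwrite("pics/c4.png",np.hstack([pad(A),pad(B)])[:,:800])
```

```text
[-0.5468024  -0.0381788   1.21695003] [[-0.07612176 -0.27403964  0.0568767 ]]
```

View pics/c4.png

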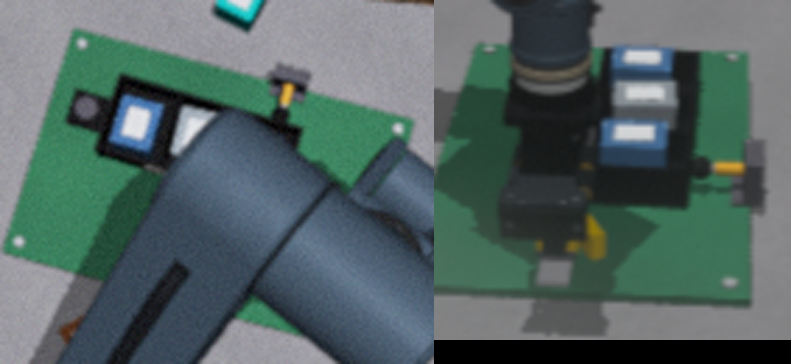

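Call:
{"fn": "apply_moves", "kwargs": {
  "steps": [
    [[0,0.8,0,0,0,0,-1],[0,1.5,0,0,0,0,-1],[0,1.9,0,0,0,0,-1],[0,2.3,0,0,0,0,-1],[0,2.6,0,0,0,0,-1],[0,2.9,0,0,0,0,-1],[0,3.2,0,0,0,0,-1],[0,3.5,0,0,0,0,-1],[0,3.8,0,0,0,0,-1],[0,4.1,0,0,0,0,-1],[0,4.4,0,0,0,0,-1]]
  ]
}}

```text
time_s: 16.82
position: [0.5284, -0.1704, 0.0587]
tcp_rot: [[-0.985, 0.172, 0.001], [0.172, 0.985, -0.0], [-0.001, -0.0, -1.0]]
force: [-0.8, -3.6, 4.6]
opening: 0.006
grasp_force: 2.1
```

Call:
{"fn": "apply_moves", "kwargs": {
  "steps": [
    [[0,0.2,0,0,0,0,-1],[0,0.4,0,0,0,0,-1],[0,0.6,0,0,0,0,-1],[0,0.8,0,0,0,0,-1]]
  ]
}}

```text
time_s: 17.32
position: [0.5297, -0.1626, 0.0586]
tcp_rot: [[-0.985, 0.172, 0.001], [0.172, 0.985, -0.0], [-0.001, -0.0, -1.0]]
force: [-0.4, -2.4, 4.4]
opening: 0.003
grasp_force: 2.0
```

Call:
{"fn": "apply_moves", "kwargs": {
  "steps": [
    [[0,0.2,0,0,0,0,-1],[0,0.4,0,0,0,0,-1],[0,0.6,0,0,0,0,-1],[0,0.8,0,0,0,0,-1]]
  ]
}}

```text
time_s: 17.82
position: [0.531, -0.1547, 0.0586]
tcp_rot: [[-0.985, 0.172, 0.0], [0.172, 0.985, -0.0], [-0.0, -0.0, -1.0]]
force: [0.6, -3.3, 3.6]
opening: 0.007
grasp_force: 2.0
```

Call:
{"fn": "apply_moves", "kwargs": {
  "steps": [
    [[0,0.2,0,0,0,0,-1],[0,0.4,0,0,0,0,-1],[0,0.6,0,0,0,0,-1],[0,0.8,0,0,0,0,-1]]
  ]
}}

```text
time_s: 18.32
position: [0.5322, -0.1486, 0.0587]
tcp_rot: [[-0.985, 0.171, 0.0], [0.171, 0.985, -0.003], [-0.001, -0.003, -1.0]]
force: [-2.4, -11.3, 3.4]
opening: 0.007
grasp_force: 6.1
```

Call:
{"fn": "apply_moves", "kwargs": {
  "steps": [
    [[0,0.15,0,0,0,0,-1],[0,0.3,0,0,0,0,-1],[0,0.4,0,0,0,0,-1],[0,0.5,0,0,0,0,-1]]
  ]
}}

```text
time_s: 18.82
position: [0.5327, -0.1458, 0.0587]
tcp_rot: [[-0.986, 0.17, -0.0], [0.17, 0.986, -0.006], [-0.0, -0.006, -1.0]]
force: [-4.8, -17.4, 3.3]
opening: 0.007
grasp_force: 9.1
```

Run:
```python
from h import *
s=bot.read_state();p=np.load("p.npz")["p"];print(s["force"],s["moment"],world([0,0,-p[2]],[s["position"]-[p[0],p[1],0]]),world([0,0,-p[2]],[s["force"]]))
```

```text
[ -4.77669353 -17.38408054   3.32466488] [-2.58056429  0.81382921 -0.00300365] [[-0.07434814 -0.20621732  0.05872544]] [[ -1.72836339 -17.94535642   3.32466488]]
```

Call:
{"fn": "apply_moves", "kwargs": {
  "steps": [
    [[0,-0.3,0,0,0,0,-1],[0,-0.6,0,0,0,0,-1],[0,-1.0,0,0,0,0,-1],[0,-1.6,0,0,0,0,-1],[0,-2.5,0,0,0,0,-1],[0,-2.5,-3,0,0,0,-0.5],[0,-2.5,-6,0,0,0,-0.5],[0,-2.5,-6,0,0,0,-0.5],[0,-2.5,-6,0,0,0,-0.5]]
  ]
}}

```text
time_s: 19.95
position: [0.5282, -0.1665, 0.1181]
tcp_rot: [[-0.985, 0.172, -0.001], [0.172, 0.985, 0.001], [0.001, 0.0, -1.0]]
force: [0.7, 0.6, -0.4]
opening: 0.24
grasp_force: 0.0
```

Run:
```python
from h import *
s=bot.read_state();p=np.load("p.npz")["p"];print(s["force"],s["opening"],world([0,0,-p[2]],[s["position"]-[p[0],p[1],0]]))
a=bot.capture("top"); cv2.imwrite("pics/t5.png",a);b=bot.capture("side"); cv2.imwrite("pics/s5.png",b)
A=cv2.resize(a[130:260,170:325],None,fx=2.2,fy=2.2,interpolation=2);B=cv2.resize(b[140:250,205:300],None,fx=4.8,fy=4.8,interpolation=2)
h=max(A.shape[0],B.shape[0]);pad=lambda i:cv2.copyMakeBorder(i,0,h-i.shape[0],0,0,0)
cv2.imwrite("pics/c5.png",np.hstack([pad(A),pad(B)])[:,:800])
```

```text
[ 0.70529508  0.57172141 -0.36131932] 0.23997080433775395 [[-0.07524166 -0.22741485  0.11807476]]
```

View pics/c5.png

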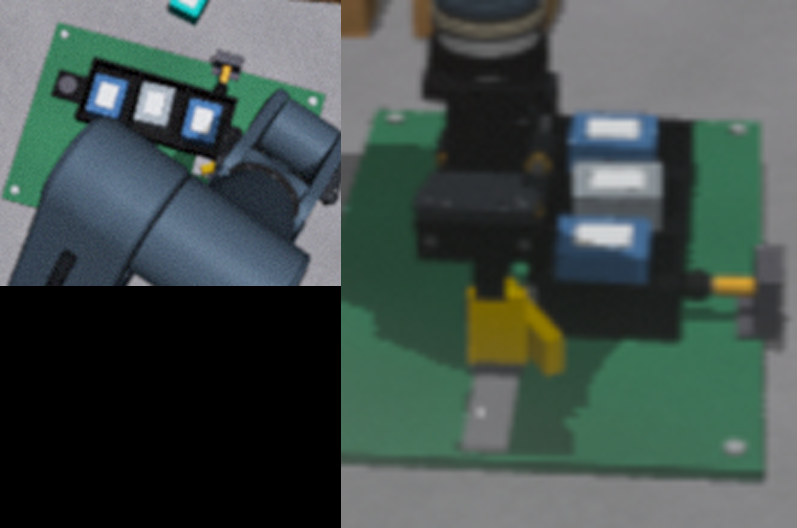

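Run:
```python
from h import *
p=np.load("p.npz")["p"]
r=lambda u,z:world([0,0,-p[2]],[ray("side",u,z)-[p[0],p[1],0]])[0].round(4)
q=lambda x,y:((x-341)/4.8+205,y/4.8+140)
print(r(q(468,364),.02),r(q(527,365),.02),r(q(469,289),.08))
```

```text
[-0.0954 -0.1908  0.02  ] [-0.0543 -0.1892  0.02  ] [-0.0937 -0.1883  0.08  ]
```

Call:
{"fn": "apply_moves", "kwargs": {
  "steps": [
    [[0,2,0,0,0,0,-0.3],[0,4.0,0,0,0,0,-0.3],[0,4.0,0,0,0,0,-0.3],[0,4.0,2,0,0,0,-0.3],[0,4.0,3.5,0,0,0,-0.3],[0,4.0,4.5,0,0,0,-0.3],[0,4.0,4.5,0,0,0,-0.3],[0,4.0,4.5,0,0,0,-0.3]]
  ]
}}

```text
time_s: 21.05
position: [0.5359, -0.1274, 0.0738]
tcp_rot: [[-0.985, 0.172, 0.001], [0.172, 0.985, -0.0], [-0.001, -0.0, -1.0]]
force: [-0.3, -0.3, -0.2]
opening: 0.352
grasp_force: 0.0
```

Call:
{"fn": "apply_moves", "kwargs": {
  "steps": [
    [[0,0,0,0,0,0,-0.6],[0,0,0,0,0,0,-0.8],[0,0,0,0,0,0,-1],[0,0,0,0,0,0,-1],[0,0,0,0,0,0,-1]]
  ]
}}

```text
time_s: 21.68
position: [0.5355, -0.1297, 0.0739]
tcp_rot: [[-0.985, 0.171, -0.0], [0.171, 0.985, -0.004], [-0.001, -0.004, -1.0]]
force: [-2.4, -6.8, 0.3]
opening: 0.114
grasp_force: 30.0
```

```bash
cat > f.py <<'E'
from h import *
p=np.load("p.npz")["p"]; F=[]
for i in range(6): bot.capture("top"); s=bot.read_state(); F.append(world([0,0,-p[2]],[s["force"]])[0])
print("bay F",np.mean(F,0).round(2),"sd",np.std(F,0).round(2),"bay pos",world([0,0,-p[2]],[s["position"]-[p[0],p[1],0]]).round(5),s["opening"],s["grasp_force"],s["time_s"])
E
python3 f.py
```

```text
bay F [-1.86 -8.17  0.63] sd [0.41 0.41 0.41] bay pos [[-0.07439 -0.18988  0.07396]] 0.11088072651018548 30.000730454921722 21.975
```

Call:
{"fn": "apply_moves", "kwargs": {
  "steps": [
    [[0,-0.15,0,0,0,0,-1],[0,-0.3,0,0,0,0,-1],[0,-0.4,0,0,0,0,-1],[0,-0.4,0,0,0,0,-1]]
  ]
}}

```text
time_s: 22.48
position: [0.5352, -0.1309, 0.0739]
tcp_rot: [[-0.985, 0.172, 0.001], [0.172, 0.985, 0.0], [-0.001, 0.0, -1.0]]
force: [-0.2, 1.1, 5.6]
opening: 0.114
grasp_force: 30.0
```

```bash
python3 f.py
```

```text
bay F [-0.43  1.21  5.32] sd [0.29 0.32 0.53] bay pos [[-0.07441 -0.19112  0.07391]] 0.1088274570299609 30.000879764556885 22.775
```

Call:
{"fn": "apply_moves", "kwargs": {
  "steps": [
    [[0,-0.15,0,0,0,0,-1],[0,-0.2,0,0,0,0,-1],[0,-0.2,0,0,0,0,-1]]
  ]
}}

```text
time_s: 23.15
position: [0.5349, -0.1327, 0.0739]
tcp_rot: [[-0.985, 0.172, 0.001], [0.172, 0.985, 0.0], [-0.001, 0.0, -1.0]]
force: [0.2, 1.0, 6.0]
opening: 0.113
grasp_force: 30.0
```

```bash
python3 f.py
```

```text
bay F [-0.18  1.7   5.25] sd [0.74 0.41 0.39] bay pos [[-0.07437 -0.19298  0.07392]] 0.11134230617106572 30.00103622674942 23.45
```

Call:
{"fn": "apply_moves", "kwargs": {
  "steps": [
    [[0,-0.15,0,0,0,0,-1],[0,-0.2,0,0,0,0,-1],[0,-0.2,0,0,0,0,-1]]
  ]
}}

```text
time_s: 23.82
position: [0.5346, -0.1345, 0.0739]
tcp_rot: [[-0.985, 0.172, 0.001], [0.172, 0.985, 0.0], [-0.001, 0.001, -1.0]]
force: [0.1, 2.4, 4.2]
opening: 0.11
grasp_force: 30.0
```

```bash
python3 f.py
```

```text
bay F [0.15 2.52 5.46] sd [0.37 0.65 0.34] bay pos [[-0.07439 -0.19475  0.07392]] 0.11507307281631228 30.00103533267975 24.125
```

Call:
{"fn": "apply_moves", "kwargs": {
  "steps": [
    [[0,0.1,0,0,0,0,-1],[0,0.2,0,0,0,0,-1],[0,0.3,0,0,0,0,-1],[0,0.4,0,0,0,0,-1],[0,0.4,0,0,0,0,-1]]
  ]
}}

```text
time_s: 24.75
position: [0.5348, -0.1333, 0.0739]
tcp_rot: [[-0.985, 0.171, -0.0], [0.171, 0.985, -0.004], [-0.001, -0.004, -1.0]]
force: [-2.8, -7.3, 5.1]
opening: 0.109
grasp_force: 30.0
```

```bash
python3 f.py
```

```text
bay F [-2.   -7.44  4.98] sd [0.45 0.42 0.25] bay pos [[-0.07438 -0.19358  0.07392]] 0.11235537122786136 30.004996955394745 25.05
```

Call:
{"fn": "apply_moves", "kwargs": {
  "steps": [
    [[0,0.1,0,0,0,0,-1],[0,0.2,0,0,0,0,-1],[0,0.2,0,0,0,0,-1]]
  ]
}}

```text
time_s: 25.42
position: [0.5351, -0.1321, 0.0739]
tcp_rot: [[-0.985, 0.17, -0.0], [0.17, 0.985, -0.005], [-0.0, -0.005, -1.0]]
force: [-4.7, -9.6, 3.9]
opening: 0.113
grasp_force: 30.0
```

```bash
python3 f.py
```

```text
bay F [ -2.61 -10.     4.57] sd [0.46 0.42 0.46] bay pos [[-0.07436 -0.19236  0.07391]] 0.10970711155037569 30.008077919483185 25.725
```

One small step more, to about 11.5 N.

Call:
{"fn": "apply_moves", "kwargs": {
  "steps": [
    [[0,0.1,0,0,0,0,-1],[0,0.12,0,0,0,0,-1],[0,0.12,0,0,0,0,-1]]
  ]
}}

```text
time_s: 26.1
position: [0.5352, -0.1315, 0.0739]
tcp_rot: [[-0.985, 0.17, -0.001], [0.17, 0.985, -0.006], [-0.0, -0.006, -1.0]]
force: [-4.7, -11.4, 5.4]
opening: 0.109
grasp_force: 30.0
```

```bash
python3 f.py
```

```text
bay F [ -2.81 -12.17   4.67] sd [0.52 0.51 0.3 ] bay pos [[-0.07436 -0.19177  0.07393]] 0.11316367880224856 30.011431574821472 26.4
```

Call:
{"fn": "apply_moves", "kwargs": {
  "steps": [
    [[0,-0.1,0,0,0,0,-1],[0,-0.2,0,0,0,0,-1],[0,-0.3,0,0,0,0,-1],[0,-0.3,0,0,0,0,-1]]
  ]
}}

```text
time_s: 26.9
position: [0.5351, -0.1317, 0.0739]
tcp_rot: [[-0.985, 0.172, 0.0], [0.172, 0.985, -0.001], [-0.001, -0.001, -1.0]]
force: [-1.3, -2.4, 5.4]
opening: 0.11
grasp_force: 30.0
```

```bash
python3 f.py
```

```text
bay F [-1.36 -3.38  5.17] sd [0.36 0.24 0.28] bay pos [[-0.07442 -0.19199  0.07389]] 0.11554319801890933 30.001472532749176 27.2
```

Call:
{"fn": "apply_moves", "kwargs": {
  "steps": [
    [[0,-0.1,0,0,0,0,-1],[0,-0.1,0,0,0,0,-1],[0,-0.1,0,0,0,0,-0.7],[0,-0.1,0,0,0,0,-0.3],[0,-0.1,0,0,0,0,-0.3],[0,-0.1,0,0,0,0,-0.3]]
  ]
}}

```text
time_s: 27.95
position: [0.5347, -0.1318, 0.0733]
tcp_rot: [[-0.985, 0.172, -0.0], [0.172, 0.985, 0.0], [0.0, 0.0, -1.0]]
force: [-0.1, -0.5, -0.7]
opening: 0.331
grasp_force: 0.0
```

```bash
python3 f.py
```

```text
bay F [ 0.24  0.06 -0.04] sd [0.37 0.46 0.59] bay pos [[-0.07464 -0.19218  0.07357]] 0.3493170003240083 0.0 28.25
```

Now I lift and move the arm clear to take a look.

Call:
{"fn": "apply_moves", "kwargs": {
  "steps": [
    [[0,0,-1.5,0,0,0,-0.3],[0,0,-4,0,0,0,-0.3],[0,0,-8,0,0,0,-0.3],[0,0,-13,0,0,0,-0.3],[3,-5,-15,0,0,0,-0.3],[5,-11,-15,0,0,0,-0.3],[5,-17,-15,0,0,0,-0.3],[5,-20,-15,0,0,0,-0.3],[5,-20,-15,0,0,0,-0.3],[5,-20,-15,0,0,0,-0.3]]
  ]
}}

```text
time_s: 29.5
position: [0.4509, -0.3192, 0.2239]
tcp_rot: [[-0.985, 0.172, -0.0], [0.172, 0.985, 0.001], [0.0, 0.001, -1.0]]
force: [0.6, 0.4, 0.4]
opening: 0.355
grasp_force: 0.0
```

Run:
```python
from h import *
a=bot.capture("top"); cv2.imwrite("pics/t6.png",a);b=bot.capture("side"); cv2.imwrite("pics/s6.png",b)
A=cv2.resize(a[130:260,170:325],None,fx=2.6,fy=2.6,interpolation=2);B=cv2.resize(b[140:250,205:300],None,fx=4,fy=4,interpolation=2)
h=max(A.shape[0],B.shape[0]);pad=lambda i:cv2.copyMakeBorder(i,0,h-i.shape[0],0,0,0)
cv2.imwrite("pics/c6.png",np.hstack([pad(A),pad(B)])[:,:800])
```

```text
(no output)
```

View pics/c6.png

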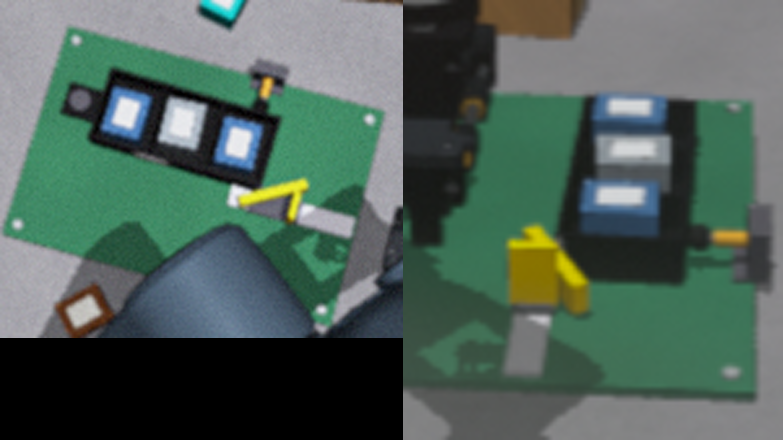

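The tray rests on the dome at about (262,105) and the wedge face is against its front free corner at about (265,185). All three goods boxes are upright.

```bash
python3 -c "
from rig import bot
print(bot.hand_in())"
```

```text
the job is handed in; nothing more can be done
None
```

The job is handed in: the tray is swung in on the buffer and held by the wedge keeper with about 12 N of final push on it, the goods are upright and the arm is clear; the first keeper push overshot to about 18 N, so I drew the keeper back about 5 mm and set it again, and by my estimate the buffer never bottomed.

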